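# Clear the heat-sink offcuts into the scrap bin

## Robot

A 7-joint arm with a two-finger parallel gripper is mounted at the origin on the work surface. World frame = base frame: x ahead of the robot, y to its left, z up, the work surface at z = 0. Lengths are in m, angles in rad, forces in N, time in s.
With the tool pointing down it reaches from about 0.4 to 0.875 m from the base axis. Payload 4.4 kg.
Tool frame: the origin (TCP) lies at the very end of the fingers, on their centre line; the grasp point (between the pads) lies 19 mm behind it (robot.grasp_offset is the distance from the TCP to the grasp point, in m); z points along the fingers, y is the line along which they close (so a half turn about z gives the same grasp; the last joint's range is limited). The gripper opens to 85 mm and grips with 20 to 120 N. Pads are 22 mm wide; open, the fingers measure 114 mm over their backs; the gripper's body (76 mm by 85 mm) begins 54 mm behind the grasp point. The pads swing forward as they close: fully open they stand 13 mm farther back than shut.
Start: joints at [-1.328, 0.628, 0.038, 1.517, -0.027, 0.996, -0.02], TCP at [0.198, 0.619, 0.211] pointing down, gripper open.
Joint ranges: [-3.06, 3.06], [-0.37, 2.12], [-1.25, 1.32], [0.18, 2.47], [-1.1, 4.24], [0.23, 1.98], [-2.94, 2.94]. Speed limits (rad/s): [2.57, 2.57, 3.14, 3.14, 3.14, 3.14, 3.14].

## Interface

Orientations are given as a unit quaternion [w, x, y, z].
In Python, from bench import get_obs, cams, ticket, spotter, robot gives the robot as it stands.
- The arm moves only by the shell command python3 -m handwheel 'ROWS' [FORCE]. ROWS is a JSON object of lists of equal length, an entry for each row: "offset": the shift along the tool's x, y, z in m, a list of three; "twist": the turn, a rotation vector about the tool's x, y, z in rad, a list of three; "grip": the opening, from 0 (shut) to 1 (fully open). In form: {"offset": [[tx, ty, tz], ...], "twist": [[wx, wy, wz], ...], "grip": [grip, ...]}. A call has 1 to 5 rows; each row shifts and turns the commanded pose from where the row before left it, along the tool's axes as they then stand; what a row does not reach is not made up. A row lasts 1/12 s, in which the tool goes at most 41.7 mm and 7.16 degrees, less where a joint would pass 70% of its speed; a pose out of reach is approached as far as the arm can. A call is refused whole if a number of a shift passes 0.0417 or a number of a turn 0.125, either way. A call with a gripper value outside its range is refused whole. The fingers move at their own pace and stop on an object; FORCE is the grip in N (left out, the last holds). Time passes only in rows, so rows that do not move let the fingers close. It gives the time, the measured TCP pose, the force, the opening and the grip force at its end, in the units of the state.
- get_obs(): the state, without advancing time (a new reading comes with each control period).
- cams.snapshot(name): name is "scene" or "side" or "wrist"; returns a dict with "pixels" (400x640x3 uint8, red, green, blue), "z_map" (400x640 float32, m along the optical axis (not along the pixel's ray), 0 where there is no reading), "mtx" (3x3 intrinsics, pixels), "world_to_cam" (4x4, takes a point from world to camera coordinates); the wrist camera has in their place "T_tool_cam" (4x4, takes a point from camera to tool coordinates, whose origin is the TCP and whose axes are the flange's). Camera axes: x right, y up, looking along -z (the intrinsics and any distortion apply to the point x, -y, -z); pixel columns grow to the right and rows downward; lengths in m; the calibration is good to about 2 mm. A picture is of the moment at which its call begins: read the wrist's pose just before it.
- ticket.hand_in(): hands the job in; it is judged then, once.
Trained networks look in the newest picture that a camera, given by its name, has taken for a name from the list of things; names that differ only in an ending like _2 or _b are one class to them, and where a whole thing is asked for, a point or a joint stands for the part that bears it (a point fixed in the world has none). Each returns a list of dicts, best first, with "score" (0 to 1); they miss things now and then, are a little off and sometimes report something else, mostly with a low value. They report only what shows in the picture. A call takes as long as a camera call.
- spotter.cut_out(thing, camera): "pixels" (400x640 bool, what is visible of it) and "box" ([left, top, right, bottom] in pixels, round what is visible of it).
The state is a dict: "time_s": time; "joints": joint angles; "joint_vel": joint speeds; "tau": joint torques, N m; "eef_pos": TCP position; "ee_rot": TCP orientation; "contact_force": force on the tool from outside, world axes, zero at the start; "moment": the same for the moment, N m; "grip_width": opening from 0.0 (shut) to 1.0 (fully open); "gripper_force": force on a finger pad.
Only numpy, scipy, OpenCV 4.12 (cv2) and the standard library are available. Lean on these libraries where they do the work, as an engineer would, in place of code of your own. Each camera call takes 0.05 s, during which the arm holds its last target. There are 200 camera calls.

## Task

Clear the two sawn-off stubs of finned aluminium off the dark bench mat and put both into the deep, empty scrap bin, not into the shallow parts tray. The longer finished heat sink with two square ends stays where it lies.

Things in the scene. Friction and masses are not known exactly. Their poses are not given: they have to be found in the camera images.
- offcut_short: Waste: sawn stub of bare aluminium finned profile, 32 mm wide (its y), 22 high, 36 long on average (its x): -x end square, +x end sawn obliquely (-y flank 27 mm, +y flank 45). About 45 g. Origin: underside, mid-width, 18 mm from the square end. Lies fins up, any yaw, on a fixed dark mat (260 x 400 mm, 4 mm thick: underside at z = 4 mm), flat flanks (+y, -y) free for a grasp from above.
- offcut_long: Waste: longer stub of the same profile, 32 mm wide (its y), 22 high, 48 long on average (its x): -x end square, +x end sawn obliquely (-y flank 39 mm, +y flank 57). About 60 g. Origin: underside, mid-width, 24 mm from the square end. Lies on the same mat, fins up, any yaw.
- heatsink: Finished heat sink, stays: same 32 x 22 mm profile, 78 mm long (its x), both ends square, loose. Origin: centre of underside. It and the offcuts swap places from run to run: left, right or near side of the mat, at least 85 mm between centres. In the middle of the mat's far side a green circuit board (80 x 100 mm) is fixed on a holder, up to 34 mm above the bench.
- scrap_bin: Scrap bin, fixed: empty open black plastic box, 170 mm (its x) by 120 mm (its y), 80 mm high, walls and floor 4 mm. Origin: centre of underside, at bench height; yaw within 12 degrees. It stands left or right of the mat; on the other side is a fixed shallow black parts tray of the same outline, only 26 mm high, with spacers and washers in it.

How it is judged:
At the end, for the whole second after the job is handed in: Both offcuts lie inside the scrap bin, below its rim (origin within 81 mm along and 56 mm across of the bin's centre, and less than 78 mm above its underside), released and at rest (under 20 mm/s) (x of offcut_short in the frame of scrap_bin between -0.081 and 0.081 m and y of offcut_short in the frame of scrap_bin between -0.056 and 0.056 m and z of offcut_short in the frame of scrap_bin between 0 and 0.078 m and linear speed of each of offcut_short, offcut_long below 0.02 m/s and x of offcut_long in the frame of scrap_bin between -0.081 and 0.081 m and y of offcut_long in the frame of scrap_bin between -0.056 and 0.056 m and z of offcut_long in the frame of scrap_bin between 0 and 0.078 m); the robot touches nothing.
It fails at once if the finished heat sink is moved more than 15 mm from its place (distance of heatsink from where it was at the start of the episode above 0.015 m).
It also fails if it takes over 58 s, if anything falls off the work surface, if the arm or the gripper's body presses on something with over 40 N, if the wrist force passes 120 N, or if a joint passes its speed limit or range.

## Working session

There is one attempt and no reset: what is moved stays moved. The work goes in short steps, Python scripts to look and compute and a shell command to move; the robot and the scene stay as the last step left them, time stands still between calls to the robot, and variables do not carry over. Pictures are saved under pics/ and viewed, at most 10 in all, crops included, and the job is handed in when it is done.

```bash
mkdir -p pics; ls; cat > h.py <<'E'
import numpy as np, cv2
from bench import get_obs, cams, ticket, spotter, robot
from scipy.spatial.transform import Rotation as R
def snap(n):
    o=get_obs(); s=cams.snapshot(n)
    if n=="wrist":
        q=o["ee_rot"]; T=np.eye(4); T[:3,:3]=R.from_quat([q[1],q[2],q[3],q[0]]).as_matrix(); T[:3,3]=o["eef_pos"]
        s["c2w"]=T@s["T_tool_cam"]
    else: s["c2w"]=np.linalg.inv(s["world_to_cam"])
    v,u=np.mgrid[0:400,0:640]; K=s["mtx"]; z=s["z_map"]
    P=np.stack([(u-K[0,2])/K[0,0]*z,-(v-K[1,2])/K[1,1]*z,-z],-1)
    s["xyz"]=P@s["c2w"][:3,:3].T+s["c2w"][:3,3]; s["xyz"][z==0]=np.nan
    return s
def save(s,f): cv2.imwrite("pics/"+f,s["pixels"][:,:,::-1])
E
cat > m.py <<'E'
from h import *
import sys
cam=sys.argv[1]
s=snap(cam); save(s,sys.argv[2])
for t in sys.argv[3:]:
    for d in spotter.cut_out(t,cam)[:3]:
        p=s["xyz"][d["pixels"]]; p=p[np.isfinite(p[:,0])]
        if len(p)<10: continue
        top=np.percentile(p[:,2],90); q=p[(p[:,2]>top-.012)&(p[:,2]<top+.01)]
        r=cv2.minAreaRect((q[:,:2]*1000).astype(np.float32))
        print(t,round(d["score"],2),d["box"],"med",np.median(q,0).round(3),"top",top.round(3),"rect",[np.round(a,1) for a in r], "corners",cv2.boxPoints(r).round().tolist())
o=get_obs();print(o["time_s"],np.round(o["eef_pos"],4),np.round(o["ee_rot"],4),np.round(o["joints"],3),o["grip_width"])
E
python3 m.py scene scene1.png offcut_short offcut_long heatsink scrap_bin; python3 m.py side side1.png offcut_short offcut_long heatsink scrap_bin
```

```text
pics
offcut_short 0.54 [255.5, 182.7, 275.9, 195.0] med [ 0.567 -0.145  0.023] top 0.026 rect [array([ 566.5, -142.9]), array([36.5, 42.5]), np.float64(1.1)] corners [[548.0, -122.0], [549.0, -164.0], [585.0, -164.0], [584.0, -121.0]]
offcut_long 0.54 [373.7, 204.4, 397.5, 226.9] med [0.564 0.141 0.022] top 0.026 rect [array([562. , 144.6]), array([36.9, 56.2]), np.float64(13.2)] corners [[538.0, 168.0], [550.0, 113.0], [586.0, 121.0], [574.0, 176.0]]
heatsink 0.6 [314.4, 174.6, 344.7, 197.8] med [ 0.507 -0.002  0.023] top 0.026 rect [array([503.4,  -3.2]), array([78.9, 37.6]), np.float64(71.6)] corners [[473.0, -35.0], [509.0, -47.0], [534.0, 28.0], [498.0, 40.0]]
scrap_bin 0.96 [176.9, 109.7, 241.3, 182.8] med [ 0.494 -0.34   0.073] top 0.075 rect [array([ 481.6, -338.5]), array([177.8, 121.7]), np.float64(10.6)] corners [[383.0, -295.0], [405.0, -415.0], [580.0, -382.0], [558.0, -262.0]]
0.25 [0.1974 0.619  0.2107] [-1.000e-04  1.538e-01  9.881e-01 -4.000e-04] [-1.328  0.629  0.038  1.518 -0.027  0.996 -0.02 ] 1.0015627676465506
offcut_short 0.57 [344.5, 154.3, 361.3, 175.5] med [
[... 272 characters left out ...]
61.5, 144.9]), array([32.4, 56.8]), np.float64(13.5)] corners [[539.0, 169.0], [552.0, 114.0], [584.0, 121.0], [571.0, 176.0]]
heatsink 0.67 [319.5, 197.4, 354.7, 223.0] med [0.501 0.    0.024] top 0.027 rect [array([502.8,  -3.1]), array([77.5, 32.9]), np.float64(72.3)] corners [[475.0, -35.0], [507.0, -45.0], [530.0, 29.0], [499.0, 39.0]]
scrap_bin 0.8 [385.2, 95.6, 465.3, 165.9] med [ 0.48  -0.31   0.074] top 0.076 rect [array([ 481.3, -338.4]), array([169.5, 125. ]), np.float64(10.3)] corners [[387.0, -292.0], [409.0, -415.0], [576.0, -385.0], [554.0, -262.0]]
0.5 [0.1975 0.6193 0.2111] [-0.      0.1538  0.9881  0.    ] [-1.328  0.628  0.039  1.517 -0.027  0.996 -0.02 ] 0.998456444341768
```

```bash
python3 -m handwheel '{"offset":[[-0.0327,-0.0227,0.002],[-0.0327,-0.0227,0.002],[-0.0327,-0.0227,0.002],[-0.0327,-0.0227,0.002],[-0.0327,-0.0227,0.002]],"twist":[[0,0,0],[0,0,0],[0,0,0],[0,0,0],[0,0,0]],"grip":[1,1,1,1,1]}' 40; python3 -m handwheel '{"offset":[[-0.0327,-0.0227,0.002],[-0.0327,-0.0227,0.002],[-0.0327,-0.0227,0.002],[-0.0327,-0.0227,0.002],[-0.0327,-0.0227,0.002]],"twist":[[0,0,0],[0,0,0],[0,0,0],[0,0,0],[0,0,0]],"grip":[1,1,1,1,1]}'
```

```text
time_s: 0.92
eef_pos: [0.3197, 0.46, 0.2012]
ee_rot: [0.0, 0.154, 0.988, 0.0]
contact_force: [-0.3, 0.1, 0.7]
grip_width: 1.003
gripper_force: 0.0
time_s: 1.33
eef_pos: [0.4411, 0.3021, 0.1913]
ee_rot: [0.0, 0.154, 0.988, 0.0]
contact_force: [0.1, -0.5, -0.7]
grip_width: 1.002
gripper_force: 0.0
```

View pics/scene1.png

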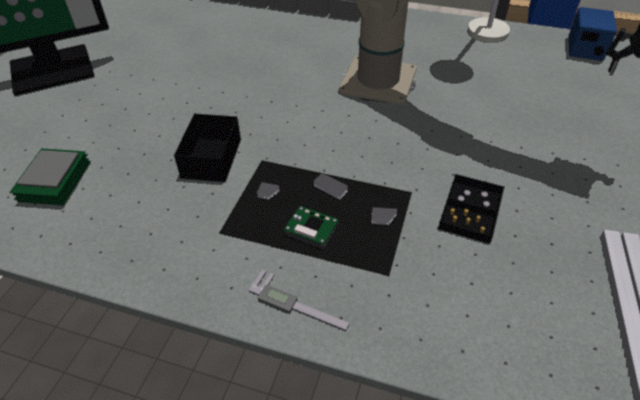

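The picture matches what the networks reported: the deep bin is at (208,148) and the shallow tray at (472,208). The stubs are at (268,190) and (384,215), and the heat sink is at (330,186).

```bash
python3 -m handwheel '{"offset":[[-0.0327,-0.0227,0.002],[-0.0327,-0.0227,0.002],[-0.0327,-0.0227,0.002],[-0.0327,-0.0227,0.002],[-0.0327,-0.0227,0.002]],"twist":[[0,0,0],[0,0,0],[0,0,0],[0,0,0],[0,0,0]],"grip":[1,1,1,1,1]}' >/dev/null; python3 -m handwheel '{"offset":[[0,0,0],[0,0,0],[0,0,0],[0,0,0],[0,0,0]],"twist":[[0,0,0.114],[0,0,0.114],[0,0,0.114],[0,0,0.114],[0,0,0.114]],"grip":[1,1,1,1,1]}'>/dev/null;  python3 -m handwheel '{"offset":[[0,0,0],[0,0,0],[0,0,0],[0,0,0],[0,0,0]],"twist":[[0,0,0.114],[0,0,0.114],[0,0,0.114],[0,0,0.114],[0,0,0]],"grip":[1,1,1,1,1]}'
python3 m.py wrist w1.png offcut_long
```

```text
time_s: 2.58
eef_pos: [0.5613, 0.146, 0.1811]
ee_rot: [0.0, 0.62, 0.785, -0.0]
contact_force: [-0.9, -0.7, 0.2]
grip_width: 1.0
gripper_force: 0.0
offcut_long 0.84 [302.0, 153.2, 332.7, 204.8] med [0.56  0.142 0.026] top 0.027 rect [array([561. , 144.4]), array([31.4, 53.3]), np.float64(12.7)] corners [[540.0, 167.0], [552.0, 115.0], [582.0, 122.0], [570.0, 174.0]]
2.6833 [0.5613 0.146  0.1811] [ 1.000e-04  6.175e-01  7.865e-01 -0.000e+00] [-0.515  0.583  0.332  1.758 -0.243  0.841  0.168] 0.9996470974943716
```

View pics/w1.png

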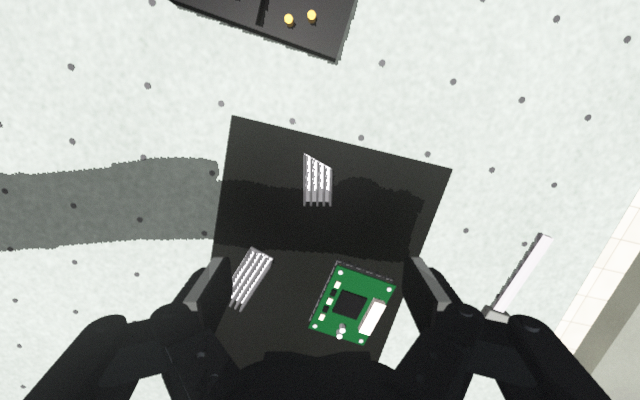

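The stub is at (317,180) with its square end at the bottom (row 205) and the oblique end on top. I'll grasp about 20 mm from the square end.

```bash
python3 -m handwheel '{"offset":[[-0.007,-0.0007,0.04],[0,0,0.04],[0,0,0.04],[0,0,0.03],[0,0,0.0165]],"twist":[[0,0,0],[0,0,0],[0,0,0],[0,0,0],[0,0,0]],"grip":[1,1,1,1,1]}' ; python3 -m handwheel '{"offset":[[0,0,0.008],[0,0,0],[0,0,0],[0,0,0],[0,0,0]],"twist":[[0,0,0],[0,0,0],[0,0,0],[0,0,0],[0,0,0]],"grip":[1,0,0,0,0]}' 40;  python3 -m handwheel '{"offset":[[0,0,0],[0,0,0],[0,0,0],[0,0,0],[0,0,0]],"twist":[[0,0,0],[0,0,0],[0,0,0],[0,0,0],[0,0,0]],"grip":[0,0,0,0,0]}'
```

```text
time_s: 3.1
eef_pos: [0.5599, 0.1385, 0.011]
ee_rot: [-0.002, 0.618, 0.786, -0.002]
contact_force: [-0.2, -0.3, 0.3]
grip_width: 0.995
gripper_force: 0.0
time_s: 3.52
eef_pos: [0.5636, 0.1392, 0.0082]
ee_rot: [0.001, 0.619, 0.786, 0.001]
contact_force: [0.5, 0.4, -0.1]
grip_width: 0.455
gripper_force: 0.0
time_s: 3.93
eef_pos: [0.5623, 0.1389, 0.0067]
ee_rot: [0.0, 0.619, 0.785, 0.0]
contact_force: [0.4, -0.7, 0.2]
grip_width: 0.005
gripper_force: 0.0
```

The fingers shut with nothing between them, so I'll look before doing anything else.

```bash
python3 m.py side s2.png offcut_long; python3 m.py wrist w2.png offcut_long; python3 -c "
import cv2
a=cv2.imread('pics/s2.png')[150:300,170:370];b=cv2.imread('pics/w2.png')
cv2.imwrite('pics/c2.png',cv2.vconcat([cv2.resize(a,(400,300)),cv2.resize(b,(400,250))]))"
```

```text
offcut_long 0.89 [260.5, 229.3, 281.6, 253.1] med [0.553 0.15  0.023] top 0.027 rect [array([561. , 145.9]), array([32.2, 55.4]), np.float64(13.3)] corners [[539.0, 169.0], [552.0, 115.0], [583.0, 123.0], [570.0, 177.0]]
4.0333 [0.5623 0.1388 0.0066] [0.     0.6189 0.7854 0.    ] [-0.425  0.831  0.214  1.865 -0.346  0.481  0.265] 0.0009493794792724995
4.1333 [0.5623 0.1388 0.0066] [-0.      0.619   0.7854 -0.    ] [-0.425  0.832  0.214  1.865 -0.346  0.481  0.265] 0.003443419731360625
```

View pics/c2.png

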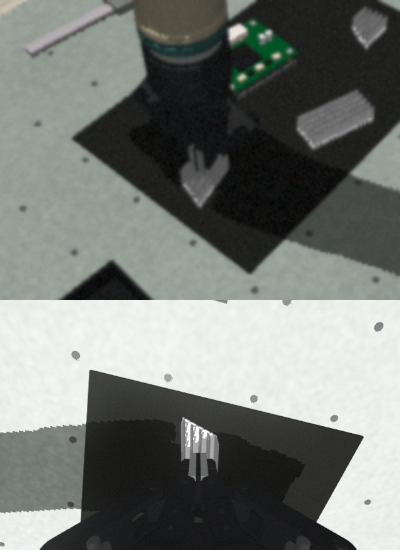

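```bash
python3 - <<'E'
from h import *
print(robot.grasp_offset)
for c in ("side","scene"):
    s=snap(c); P=s["xyz"]
    m=(abs(P[...,0]-.562)<.07)&(abs(P[...,1]-.145)<.07)&(P[...,2]>.008)&(P[...,2]<.12)
    p=P[m]
    for lo in np.arange(.008,.12,.01):
        q=p[(p[:,2]>=lo)&(p[:,2]<lo+.01)]
        if len(q): print(c,round(lo,3),len(q),q.min(0).round(3),q.max(0).round(3))
    v,u=np.where(m); im=s["pixels"][max(v.min()-10,0):v.max()+10,u.min()-10:u.max()+10]
    save(dict(pixels=cv2.resize(im,None,fx=6,fy=6,interpolation=cv2.INTER_CUBIC)),c+"_z.png"); print(im.shape)
a=cv2.imread("pics/side_z.png");b=cv2.imread("pics/scene_z.png")
h=max(a.shape[0],b.shape[0]);f=lambda i:cv2.copyMakeBorder(i,0,h-i.shape[0],0,0,0)
o=cv2.hconcat([f(a),f(b)]);k=min(1,790/o.shape[1],590/o.shape[0]);cv2.imwrite("pics/z.png",cv2.resize(o,None,fx=k,fy=k))
E
```

```text
0.0187
side 0.008 99 [0.53  0.113 0.008] [0.628 0.186 0.018]
side 0.018 193 [0.541 0.114 0.018] [0.579 0.168 0.028]
side 0.028 34 [0.542 0.118 0.028] [0.574 0.162 0.038]
side 0.038 49 [0.547 0.129 0.038] [0.574 0.151 0.048]
side 0.048 43 [0.547 0.133 0.048] [0.573 0.151 0.058]
side 0.058 29 [0.546 0.139 0.058] [0.566 0.152 0.068]
side 0.068 61 [0.528 0.135 0.068] [0.59  0.158 0.078]
side 0.078 149 [0.522 0.123 0.078] [0.596 0.159 0.088]
side 0.088 109 [0.514 0.125 0.088] [0.607 0.161 0.098]
side 0.098 136 [0.507 0.134 0.098] [0.614 0.163 0.108]
side 0.108 195 [0.5   0.113 0.108] [0.62  0.165 0.118]
side 0.118 46 [0.501 0.113 0.118] [0.622 0.165 0.12 ]
(84, 83, 3)
scene 0.008 83 [0.517 0.114 0.008] [0.59  0.174 0.018]
scene 0.018 181 [0.541 0.116 0.018] [0.585 0.168 0.028]
scene 0.028 23 [0.545 0.119 0.029] [0.577 0.168 0.038]
scene 0.038 29 [0.556 0.126 0.038] [0.578 0.151 0.047]
scene 0.048 11 [0.563 0.128 0.049] [0.578 0.148 0.054]
scene 0.068 16 [0.568 0.129 0.07 ] [0.597 0.153 0.078]
scene 0.078 9 [0.574 0.131 0.078] [0.602 0.161 0.088]
scene 0.088 35 [0.571 0.127 0.088] [0.606 0.159 0.097]
scene 0.098 28 [0.572 0.124 0.098] [0.617 0.158 0.107]
scene 0.108 70 [0.559 0.122 0.108] [0.625 0.165 0.118]
scene 0.118 28 [0.575 0.129 0.118] [0.625 0.164 0.12 ]
(66, 48, 3)
```

View pics/z.png

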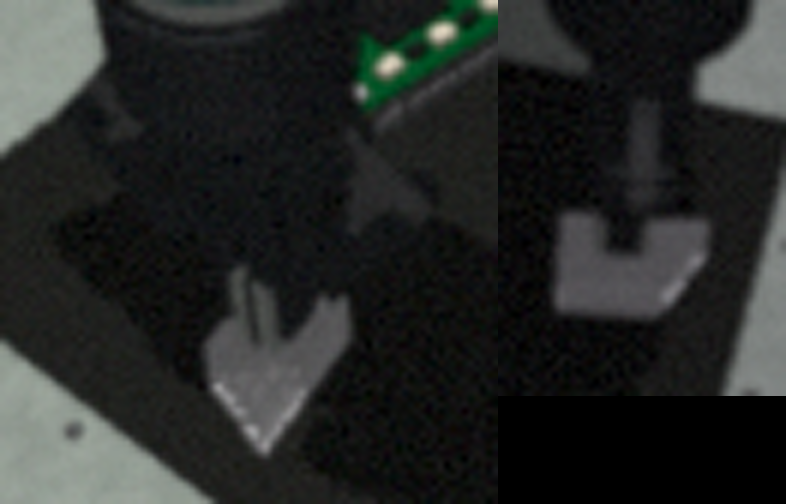

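The closed fingers hover just above the fins, so the tips really end about 20 mm higher than the reported TCP. I'll lift and measure the tips directly.

```bash
python3 -m handwheel '{"offset":[[0,0,-0.03],[0,0,-0.03],[0,0,0],[0,0,0]],"twist":[[0,0,0],[0,0,0],[0,0,0],[0,0,0]],"grip":[0,0,0,0]}'
cat > tip.py <<'E'
from h import *
e=np.array(get_obs()["eef_pos"])
for c in ("side","scene","wrist"):
    s=snap(c); P=s["xyz"]
    m=(abs(P[...,0]-e[0])<.03)&(abs(P[...,1]-e[1])<.03)&(P[...,2]>.034)&(P[...,2]<.16)
    p=P[m]
    print(c,len(p), "lowest z",np.percentile(p[:,2],[0,1,3,10]).round(3) if len(p) else "")
print(e,get_obs()["grip_width"])
E
python3 tip.py
```

```text
time_s: 4.57
eef_pos: [0.5637, 0.1392, 0.0682]
ee_rot: [0.001, 0.619, 0.785, 0.001]
contact_force: [-0.5, -0.7, 0.2]
grip_width: -0.004
gripper_force: 0.0
side 484 lowest z [0.089 0.094 0.097 0.103]
scene 136 lowest z [0.085 0.086 0.087 0.094]
wrist 12345 lowest z [0.09  0.095 0.1   0.114]
[0.56369156 0.13919096 0.06819864] -0.0010314810340432952
```

The tips sit 20 mm above the reported TCP, so I'll go down to a reported z of about -0.011 and watch the force.

```bash
python3 -m handwheel '{"offset":[[0,0,0],[0,0,0],[0,0,0],[0,0,0],[0,0,0]],"twist":[[0,0,0],[0,0,0],[0,0,0],[0,0,0],[0,0,0]],"grip":[1,1,1,1,1]}' >/dev/null; python3 -m handwheel '{"offset":[[0,0,0],[0,0,0],[0,0,0.03],[0,0,0.02],[0,0,0.015]],"twist":[[0,0,0],[0,0,0],[0,0,0],[0,0,0],[0,0,0]],"grip":[1,1,1,1,1]}'; python3 -m handwheel '{"offset":[[0,0,0.007],[0,0,0.004],[0,0,0.003],[0,0,0],[0,0,0]],"twist":[[0,0,0],[0,0,0],[0,0,0],[0,0,0],[0,0,0]],"grip":[1,1,1,1,1]}'
```

```text
time_s: 5.55
eef_pos: [0.5616, 0.1388, 0.0002]
ee_rot: [-0.0, 0.619, 0.785, -0.0]
contact_force: [0.2, -0.4, 0.1]
grip_width: 1.002
gripper_force: 0.0
time_s: 5.97
eef_pos: [0.5629, 0.139, -0.0117]
ee_rot: [0.0, 0.619, 0.785, 0.0]
contact_force: [0.3, -0.6, 0.3]
grip_width: 1.002
gripper_force: 0.0
```

```bash
python3 -m handwheel '{"offset":[[0,0,0],[0,0,0],[0,0,0],[0,0,0],[0,0,0]],"twist":[[0,0,0],[0,0,0],[0,0,0],[0,0,0],[0,0,0]],"grip":[0,0,0,0,0]}' 40;  python3 -m handwheel '{"offset":[[0,0,0],[0,0,0],[0,0,0],[0,0,0],[0,0,0]],"twist":[[0,0,0],[0,0,0],[0,0,0],[0,0,0],[0,0,0]],"grip":[0,0,0,0,0]}'
```

```text
time_s: 6.38
eef_pos: [0.5627, 0.1389, -0.0119]
ee_rot: [0.0, 0.619, 0.785, 0.0]
contact_force: [-0.3, -0.1, -1.1]
grip_width: 0.367
gripper_force: 40.6
time_s: 6.8
eef_pos: [0.5627, 0.1389, -0.0119]
ee_rot: [0.0, 0.619, 0.785, 0.0]
contact_force: [-0.8, 0.0, 5.8]
grip_width: 0.364
gripper_force: 41.3
```

It is held: opening 31 mm, 41 N. Now lift and carry it to the bin.

```bash
python3 -m handwheel '{"offset":[[0,0,-0.02],[0,0,-0.035],[0,0,-0.04],[0,0,-0.035],[0,0,-0.02]],"twist":[[0,0,0],[0,0,0],[0,0,0],[0,0,0],[0,0,0]],"grip":[0,0,0,0,0]}'; python3 -m handwheel '{"offset":[[-0.034,-0.0167,0],[-0.034,-0.0167,0],[-0.034,-0.0167,0],[-0.034,-0.0167,0],[-0.034,-0.0167,0]],"twist":[[0,0,0],[0,0,0],[0,0,0],[0,0,0],[0,0,0]],"grip":[0,0,0,0,0]}' >/dev/null; python3 -m handwheel '{"offset":[[-0.034,-0.0167,0],[-0.034,-0.0167,0],[-0.034,-0.0167,0],[-0.034,-0.0167,0],[-0.034,-0.0167,0]],"twist":[[0,0,0],[0,0,0],[0,0,0],[0,0,0],[0,0,0]],"grip":[0,0,0,0,0]}' >/dev/null;  python3 -m handwheel '{"offset":[[-0.034,-0.0167,0],[-0.034,-0.0167,0],[-0.034,-0.0167,0],[0,0,0],[0,0,0]],"twist":[[0,0,0],[0,0,0],[0,0,0],[0,0,0],[0,0,0]],"grip":[0,0,0,0,0]}'; python3 m.py scene s3.png offcut_long scrap_bin
```

```text
time_s: 7.22
eef_pos: [0.5637, 0.1389, 0.141]
ee_rot: [0.001, 0.619, 0.785, 0.002]
contact_force: [1.4, 0.0, -0.4]
grip_width: 0.364
gripper_force: 40.7
time_s: 8.47
eef_pos: [0.4525, -0.3447, 0.1372]
ee_rot: [-0.0, 0.621, 0.784, -0.001]
contact_force: [0.0, 0.3, -0.9]
grip_width: 0.361
gripper_force: 40.7
offcut_long 0.5 [194.1, 93.2, 221.2, 111.7] med [ 0.45  -0.326  0.172] top 0.175 rect [array([ 452.1, -338.8]), array([36.7, 54.2]), np.float64(12.1)] corners [[428.0, -316.0], [440.0, -369.0], [476.0, -361.0], [464.0, -308.0]]
scrap_bin 0.96 [176.1, 108.9, 240.4, 184.3] med [ 0.495 -0.339  0.073] top 0.075 rect [array([ 480.6, -338.2]), array([180. , 122.2]), np.float64(10.2)] corners [[381.0, -294.0], [403.0, -414.0], [580.0, -382.0], [558.0, -262.0]]
8.6167 [ 0.4548 -0.3399  0.1371] [-8.000e-04  6.183e-01  7.859e-01  5.000e-04] [ 0.432  0.618  0.249  1.829 -0.219  0.723  1.04 ] 0.3671619950644526
```

View pics/s3.png

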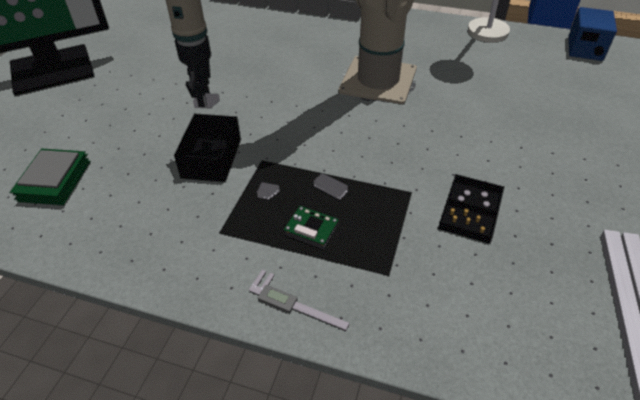

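The stub (at 207,100) is in the gripper above the bin's base-side half (bin 176–240, 109–184). I'll lower it inside, open part way and retreat.

```bash
python3 -m handwheel '{"offset":[[0,0.004,0.03],[0,0,0.035],[0,0,0.03],[0,0,0.02],[0,0,0]],"twist":[[0,0,0],[0,0,0],[0,0,0],[0,0,0],[0,0,0]],"grip":[0,0,0,0,0]}'; python3 -m handwheel '{"offset":[[0,0,0],[0,0,0],[0,0,0],[0,0,0],[0,0,0]],"twist":[[0,0,0],[0,0,0],[0,0,0],[0,0,0],[0,0,0]],"grip":[0,0.58,0.58,0.58,0.58]}'; python3 -m handwheel '{"offset":[[0,0,-0.02],[0,0,-0.035],[0,0,-0.035],[0,0,-0.035],[0,0,-0.02]],"twist":[[0,0,0],[0,0,0],[0,0,0],[0,0,0],[0,0,0]],"grip":[0.58,0.58,0.58,0.58,1]}'
```

```text
time_s: 9.03
eef_pos: [0.4566, -0.3365, 0.0186]
ee_rot: [-0.004, 0.618, 0.786, 0.0]
contact_force: [0.2, 1.5, -1.6]
grip_width: 0.366
gripper_force: 40.6
time_s: 9.45
eef_pos: [0.4593, -0.3412, 0.0239]
ee_rot: [0.001, 0.619, 0.785, 0.0]
contact_force: [-0.2, -0.1, 0.9]
grip_width: 0.574
gripper_force: 0.0
time_s: 9.87
eef_pos: [0.4597, -0.3421, 0.1721]
ee_rot: [0.003, 0.619, 0.785, 0.0]
contact_force: [0.1, 0.0, -0.3]
grip_width: 0.707
gripper_force: 0.0
```

```bash
python3 -m handwheel '{"offset":[[0.0277,0.025,0],[0.0277,0.025,0],[0.0277,0.025,0],[0.0277,0.025,0],[0.0277,0.025,0]],"twist":[[0,0,0],[0,0,0],[0,0,0],[0,0,0],[0,0,0]],"grip":[1,1,1,1,1]}' >/dev/null; python3 -m handwheel '{"offset":[[0.0277,0.025,0],[0,0,0],[0,0,0],[0,0,0],[0,0,0]],"twist":[[0,0,0],[0,0,0.112],[0,0,0.112],[0,0,0],[0,0,0]],"grip":[1,1,1,1,1]}'; python3 m.py wrist w4.png offcut_short;  python3 -c "
import cv2
b=cv2.imread('pics/w4.png')
cv2.imwrite('pics/c4.png',cv2.resize(b[80:330,180:480],None,fx=2,fy=2))"
```

```text
time_s: 10.7
eef_pos: [0.5654, -0.1442, 0.1681]
ee_rot: [0.0, 0.702, 0.712, -0.0]
contact_force: [-1.6, -0.0, 0.7]
grip_width: 0.998
gripper_force: 0.0
offcut_short 0.97 [302.3, 159.7, 330.2, 201.9] med [ 0.563 -0.145  0.026] top 0.027 rect [array([ 564.4, -144.1]), array([31.2, 42.9]), np.float64(3.1)] corners [[548.0, -123.0], [550.0, -166.0], [581.0, -165.0], [579.0, -122.0]]
10.8 [ 0.5652 -0.1446  0.168 ] [2.000e-04 7.023e-01 7.119e-01 1.000e-04] [-0.02   0.607  0.35   1.762 -0.271  0.82   0.472] 0.999717736999871
```

View pics/c4.png

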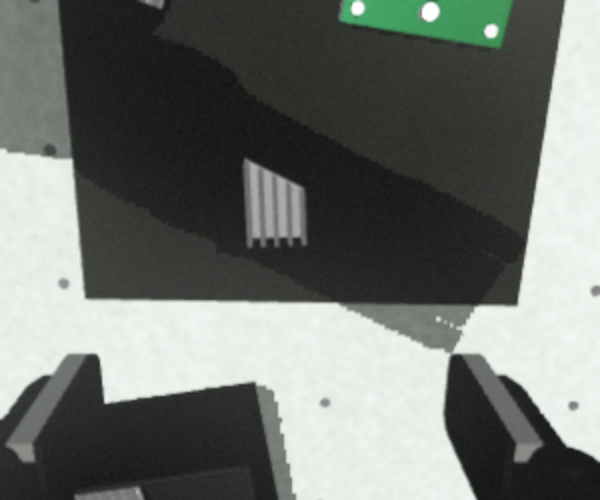

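The short stub's square end is at the bottom of the crop (row 245) and its oblique end is on top. The first stub can be seen lying in the bin (110,492). I'll grasp 13 mm from the square end.

```bash
python3 -m handwheel '{"offset":[[-0.0075,0,0.04],[0,0,0.04],[0,0,0.04],[0,0,0.03],[0,0,0.015]],"twist":[[0,0,-0.02],[0,0,0],[0,0,0],[0,0,0],[0,0,0]],"grip":[1,1,1,1,1]}' ; python3 -m handwheel '{"offset":[[0,0,0.009],[0,0,0.0055],[0,0,0],[0,0,0],[0,0,0]],"twist":[[0,0,0],[0,0,0],[0,0,0],[0,0,0],[0,0,0]],"grip":[1,1,1,0,0]}' 40;  python3 -m handwheel '{"offset":[[0,0,0],[0,0,0],[0,0,0],[0,0,0],[0,0,0]],"twist":[[0,0,0],[0,0,0],[0,0,0],[0,0,0],[0,0,0]],"grip":[0,0,0,0,0]}';  python3 -m handwheel '{"offset":[[0,0,0],[0,0,0],[0,0,0]],"twist":[[0,0,0],[0,0,0],[0,0,0]],"grip":[0,0,0]}'
```

```text
time_s: 11.22
eef_pos: [0.5627, -0.1514, -0.0011]
ee_rot: [-0.003, 0.696, 0.718, -0.001]
contact_force: [-0.5, 1.4, -0.3]
grip_width: 1.002
gripper_force: 0.0
time_s: 11.63
eef_pos: [0.5666, -0.152, -0.0105]
ee_rot: [0.001, 0.696, 0.718, 0.001]
contact_force: [0.7, 0.0, 0.0]
grip_width: 0.748
gripper_force: 0.0
time_s: 12.05
eef_pos: [0.5662, -0.1517, -0.0109]
ee_rot: [0.001, 0.696, 0.718, 0.0]
contact_force: [-0.9, -0.6, 6.3]
grip_width: 0.362
gripper_force: 40.7
time_s: 12.3
eef_pos: [0.5662, -0.1517, -0.0109]
ee_rot: [0.001, 0.696, 0.718, 0.0]
contact_force: [-0.7, 1.1, 5.9]
grip_width: 0.36
gripper_force: 40.7
```

```bash
python3 -m handwheel '{"offset":[[0,0,-0.02],[0,0,-0.035],[0,0,-0.04],[0,0,-0.035],[0,0,-0.02]],"twist":[[0,0,0],[0,0,0],[0,0,0],[0,0,0],[0,0,0]],"grip":[0,0,0,0,0]}' >/dev/null; python3 -m handwheel '{"offset":[[-0.0364,-0.0127,0],[-0.0364,-0.0127,0],[-0.0364,-0.0127,0],[-0.0364,-0.0127,0],[-0.0364,-0.0127,0]],"twist":[[0,0,0],[0,0,0],[0,0,0],[0,0,0],[0,0,0]],"grip":[0,0,0,0,0]}' >/dev/null; python3 -m handwheel '{"offset":[[0,0,0],[0,0,0]],"twist":[[0,0,-0.12],[0,0,0]],"grip":[0,0]}'; python3 m.py side s5.png offcut_short scrap_bin heatsink
```

```text
time_s: 13.3
eef_pos: [0.5059, -0.339, 0.1384]
ee_rot: [0.0, 0.652, 0.758, -0.001]
contact_force: [0.1, 0.9, -0.9]
grip_width: 0.362
gripper_force: 39.9
offcut_short 0.7 [414.4, 78.1, 430.0, 95.3] med [ 0.504 -0.327  0.172] top 0.176 rect [array([ 504.5, -330. ]), array([31.3, 49.4]), np.float64(11.6)] corners [[484.0, -309.0], [494.0, -357.0], [525.0, -351.0], [515.0, -303.0]]
scrap_bin 0.88 [381.2, 95.7, 465.4, 168.1] med [ 0.481 -0.32   0.075] top 0.077 rect [array([ 481.4, -338.8]), array([170.2, 125.7]), np.float64(9.9)] corners [[387.0, -292.0], [408.0, -415.0], [576.0, -386.0], [554.0, -262.0]]
heatsink 0.58 [316.2, 195.8, 355.9, 223.0] med [ 0.502 -0.001  0.025] top 0.028 rect [array([503.9,  -3.1]), array([78.2, 35.6]), np.float64(71.1)] corners [[474.0, -34.0], [508.0, -46.0], [533.0, 28.0], [500.0, 40.0]]
13.5 [ 0.5087 -0.3334  0.1379] [-4.000e-04  6.512e-01  7.589e-01  6.000e-04] [ 0.366  0.67   0.274  1.716 -0.24   0.79   0.907] 0.3636511784951089
```

```bash
python3 -m handwheel '{"offset":[[0,0.004,0.03],[0,0,0.03],[0,0,0.03],[0,0,0.018],[0,0,0]],"twist":[[0,0,0],[0,0,0],[0,0,0],[0,0,0],[0,0,0]],"grip":[0,0,0,0,0]}'; python3 -m handwheel '{"offset":[[0,0,0],[0,0,0],[0,0,0],[0,0,0],[0,0,0]],"twist":[[0,0,0],[0,0,0],[0,0,0],[0,0,0],[0,0,0]],"grip":[0,0.53,0.53,0.53,0.53]}'; python3 -m handwheel '{"offset":[[0,0,-0.02],[0,0,-0.035],[0,0,-0.035],[0,0,-0.035],[0,0,-0.02]],"twist":[[0,0,0],[0,0,0],[0,0,0],[0,0,0],[0,0,0]],"grip":[0.53,0.53,0.53,0.53,0.53]}'; python3 -m handwheel '{"offset":[[0.03,0,-0.02],[0.03,0,-0.02],[0.03,0,0],[0.03,0,0],[0,0,0]],"twist":[[0,0,0],[0,0,0],[0,0,0],[0,0,0],[0,0,0]],"grip":[0.53,0.53,0.53,0.53,0.53]}'; python3 m.py wrist w6.png offcut_short offcut_long; python3 m.py side s6.png heatsink
```

```text
time_s: 13.92
eef_pos: [0.51, -0.3309, 0.0261]
ee_rot: [-0.004, 0.651, 0.759, -0.0]
contact_force: [-0.3, 0.3, -1.6]
grip_width: 0.366
gripper_force: 39.9
time_s: 14.33
eef_pos: [0.5127, -0.3353, 0.0314]
ee_rot: [0.001, 0.651, 0.759, 0.0]
contact_force: [0.4, -0.3, 0.6]
grip_width: 0.529
gripper_force: 0.0
time_s: 14.75
eef_pos: [0.5132, -0.3363, 0.1798]
ee_rot: [0.003, 0.652, 0.759, 0.0]
contact_force: [1.1, -1.3, 0.8]
grip_width: 0.53
gripper_force: 0.0
time_s: 15.17
eef_pos: [0.4934, -0.209, 0.2159]
ee_rot: [-0.002, 0.649, 0.761, 0.002]
contact_force: [-0.5, 0.9, -0.6]
grip_width: 0.528
gripper_force: 0.0
offcut_short 0.79 [303.3, 246.0, 328.2, 270.5] med [ 0.507 -0.327  0.026] top 0.027 rect [array([ 510.5, -327.8]), array([31.9, 39.5]), np.float64(9.4)] corners [[492.0, -311.0], [498.0, -350.0], [530.0, -345.0], [523.0, -306.0]]
offcut_long 0.65 [273.4, 245.9, 293.8, 279.8] med [ 0.466 -0.338  0.026] top 0.027 rect [array([ 465.9, -339.3]), array([22.5, 47.1]), np.float64(8.3)] corners [[451.0, -318.0], [458.0, -364.0], [480.0, -361.0], [474.0, -314.0]]
15.3167 [ 0.4939 -0.2166  0.2159] [8.000e-04 6.512e-01 7.589e-01 1.000e-04] [ 0.143  0.48   0.321  1.83  -0.193  0.861  0.709] 0.5316156266356321
heatsink 0.67 [315.2, 195.6, 356.6, 219.5] med [ 0.502 -0.001  0.025] top 0.027 rect [array([503.7,  -3.1]), array([77.2, 33.9]), np.float64(71.6)] corners [[475.0, -34.0], [508.0, -45.0], [532.0, 28.0], [500.0, 39.0]]
15.4167 [ 0.4937 -0.2177  0.2154] [ 6.000e-04  6.520e-01  7.582e-01 -2.000e-04] [ 0.145  0.481  0.322  1.829 -0.193  0.861  0.709] 0.5327375216629731
```

View pics/w6.png

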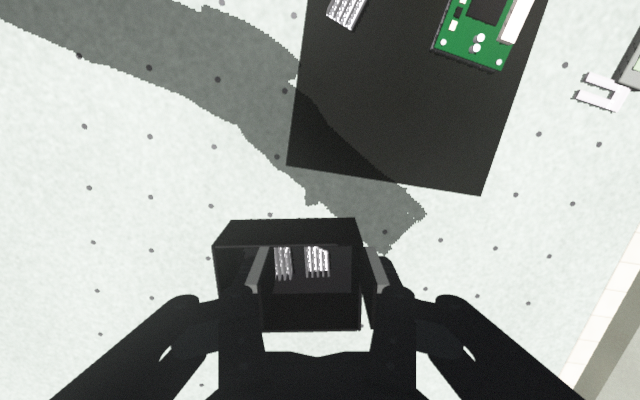

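Both stubs lie flat in the bin, at (284,263) and (317,258), and the heat sink hasn't moved. Handing in.

```bash
python3 -c "
from bench import ticket
print(ticket.hand_in())"
```

```text
the job is handed in; nothing more can be done
None
```

Both offcuts lie flat in the scrap bin, the heat sink is where it was, and I handed the job in at about 15.4 s; the hand-in returned no verdict.

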